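# Re-set the ratchet tilt board to three clicks and hold it

## Robot

A 7-joint arm with a two-finger parallel gripper is mounted at the origin on the work surface. World frame = base frame: x ahead of the robot, y to its left, z up, the work surface at z = 0. Lengths are in m, angles in rad, forces in N, time in s.
With the tool pointing down it reaches from about 0.425 to 0.925 m from the base axis. Payload 6.8 kg.
Tool frame: the origin (TCP) lies on the front face of the gripper's body, between the roots of the fingers; the fingertips stand 73 mm ahead of it and the grasp point (between the pads) lies 54 mm ahead of it (env.nose_length is the distance from the TCP to the fingertips, in m); z points along the fingers, y is the line along which they close (so a half turn about z gives the same grasp; the last joint's range is limited). The gripper opens to 85 mm and grips with 20 to 120 N. Pads are 22 mm wide; open, the fingers measure 114 mm over their backs; the gripper's body (76 mm by 85 mm) begins 54 mm behind the grasp point. The pads swing forward as they close: fully open they stand 13 mm farther back than shut.
Start: joints at [-1.437, 0.477, 0.022, 1.555, -0.011, 1.109, -0.083], TCP at [0.162, 0.655, 0.304] pointing down, gripper open.
Joint ranges: [-2.96, 2.96], [-0.34, 2.1], [-1.41, 1.46], [0.24, 2.44], [-1.37, 4.51], [0.17, 1.92], [-2.96, 2.96]. Speed limits (rad/s): [2.39, 2.39, 3.14, 3.14, 3.14, 3.14, 3.14].

## Interface

Orientations are given as a unit quaternion [w, x, y, z].
In Python, from cell import env, kin, camera, calibration, job gives the robot as it stands. The module is installed in compiled form; this text tells all that it offers. Calls block until the motion is done:
- env.reach(position, orientation): joint-space move of the TCP to a pose.
- env.movel(position, velocity=0.15, rot=None, stop_force=None): straight line of the TCP; rot=None keeps the orientation; velocity is the mean speed in m/s. With stop_force (N) it stops when the force on the tool has changed by that much, and returns True; else False.
- env.goto_joints(angles): joint-space move.
- env.grip(opening, f_grip=None): finger opening in m; f_grip is the grip in N (None keeps the last); returns when the fingers have stopped.
- env.dwell(seconds).
- kin.inverse_kinematics(position, orientation): joint angles nearest the present ones, or None.
- env.get_state(): the state.
- camera(name): name is "scene" or "top" or "wrist"; returns (picture, depth): 480x640x3 uint8, blue, green, red; 480x640 float32, m along the optical axis (not along the pixel's ray), 0 where there is no reading.
- calibration(name): a dict with "fx", "fy", "cx", "cy" (pixels), "rvec" (rotation vector, rad) and "tvec" (3), from world to camera coordinates, as OpenCV has them. Camera axes: x right, y down, z forward; pixel columns grow to the right and rows downward; lengths in m; the calibration is good to about 2 mm. The wrist camera is an equidistant fisheye: a pixel r from the principal point sees the ray r / f radians off the axis. A picture is of the moment at which its call begins: read the wrist's pose just before it. calibration takes no time and is no camera call; for the wrist camera it gives the pose at the moment of the call.
A pose or a line that the arm cannot do raises env.PlanningError and nothing moves.
- job.job_done(): hands the job in; it is judged then, once.
The state is a dict: "time": time; "qpos": joint angles; "joint_velocities": joint speeds; "joint_torque": joint torques, N m; "tcp_pos": TCP position; "orientation": TCP orientation; "force": force on the tool from outside, world axes, zero at the start; "torque": the same for the moment, N m; "opening": finger opening in m; "gripper_force": force on a finger pad.
Only numpy, scipy, OpenCV 4.12 (cv2) and the standard library are available. Lean on these libraries where they do the work, as an engineer would, in place of code of your own. Each camera call takes 0.05 s, during which the arm holds its last target. There are 200 camera calls.

## Task

The ratchet tilt board that carries the freshly poured panel stands too steep: grip its lift bar, raise the board all the way up to its stop so that the ratchet lets go, and lower it under control, without dropping it, until it lies fully flat on its rests. Then raise it again by exactly three clicks, counting them by feel, and finish there still gripping the lift bar, holding the board still at the third click. The paint is still tacky, so never touch the panel, and do not push or tip any of the other things on the table.

Things in the scene. Friction and masses are not known exactly. Their poses are not given: they have to be found in the camera images.
- easel_base: fixed beech base frame of the tilt board, 285 x 330 mm; origin on the table top at its middle, x runs towards the back (away from the robot), y along the hinge axis, z up. The board's hinge axis lies 105 mm in front of the origin (at x = -105 mm) and 75 mm above the table. Steel quadrants stand at both sides, 187 mm from the middle, up to 175 mm high.
- board: plywood board 240 x 320 x 12 mm, hinged at its near edge; origin at its middle, 128 mm from the hinge axis; x runs up the board to the back edge 248 mm from the hinge, y along the hinge axis, z out of the painted face. Slope = tilt of z from vertical: 0 flat, 1.02 rad (58 deg) at the upper stop. Swinging free it weighs 3 to 6 N at the bar. Starts resting on its fifth, last click (0.63 rad).
- pawl_pivot (a point): pivot of the brass pawl on the board's left edge. Lifting, it rides up the teeth: 5 to 7 N at the bar on each ramp; over the crest the pawl drops and drives the board on, so the pull falls to 0 or below for about 5 mm: a click. Clicks are 0.115 rad (34 mm at the bar) apart, the first 0.15 rad above flat. Then the pawl stops it going down; let go between clicks, the board sinks to the last one.
- quadrant (a point): front of the five-toothed steel quadrant at the base's left (+y), at hinge height. Above the teeth the pawl climbs an orange slip shoe (up to 12 N at 0.95 rad); from 0.96 rad on it stays lifted and the shoe rides down with it, the board swinging free. Near flat, 0.03 to 0.06 rad, the shoe is shed and springs back up, the pawl drops in (10 N at the bar until flat) and clicks count anew.
- rests (a point): middle between the two rubber-topped rests at the back of the base on which the board's underside lies when flat
- lift_bar: straight round grip bar, black, 16 mm thick, 150 mm long, a sleeve that turns on its rod, on two aluminium arms behind the board's back edge; origin at its middle, 292 mm from the hinge axis in the plane of the board, its y axis along the bar. 44 mm are free between bar and board. Its centre is 75 mm above the table with the board flat.
- panel: white panel 200 x 240 x 6 mm with a blue, teal and pink poured paint film, clipped onto the board between the ledge at the near edge and two steel clips at the back; origin at the middle of its underside
- bottle_blue: blue squeeze bottle with a white cap, 56 mm wide, 165 mm tall, a bystander; origin at the centre of its underside
- bottle_red: red squeeze bottle with a white cap, 56 mm wide, 165 mm tall, a bystander; origin at the centre of its underside
- bottle_white: white squeeze bottle with a black cap, 56 mm wide, 165 mm tall, a bystander; origin at the centre of its underside
- cup_clear: clear plastic cup, 74 mm wide, 95 mm tall, a bystander; origin at the centre of its underside
- cup_pink: pink plastic cup, 74 mm wide, 95 mm tall, a bystander; origin at the centre of its underside
- tape_roll: yellow roll of tape lying flat, 100 mm across, 25 mm tall, a bystander; origin at the centre of its underside
- palette_knife: palette knife, 210 mm long, lying flat, a bystander; origin at its middle
- glove_box: white and green cardboard glove box, 125 x 235 x 75 mm, a bystander; origin at the centre of its underside

How it is judged:
By the outcome, as a careful person would: the job done as asked, in the order asked, and still so for the second after the job is handed in, while the arm keeps its last pose, push and grip.
It also fails if it takes over 69 s, if anything falls off the work surface, if the arm or the gripper's body presses on something with over 40 N, if the wrist force passes 120 N, or if a joint passes its speed limit or range.

## Working session

There is one attempt and no reset: what is moved stays moved. The work goes in short steps, each a Python script; the robot and the scene stay as the last script left them, time stands still between calls to the robot, and variables do not carry over. Pictures are saved under pics/ and viewed, at most 10 in all, crops included, and the job is handed in when it is done.

```bash
mkdir -p pics
python3 - <<'E'
from cell import env,camera,calibration
import cv2,numpy as np
for n in("scene","top"):
    p,d=camera(n);cv2.imwrite(f"pics/{n}0.png",p);np.save(f"pics/{n}0.npy",d);c=calibration(n);print(n,c)
    np.save(f"pics/{n}c.npy",c,allow_pickle=True)
print(env.get_state()["time"],env.get_state()["tcp_pos"],env.get_state()["orientation"],env.get_state()["force"])
E
```

```text
scene {'fx': 470.80419504495467, 'fy': 470.80419504495467, 'cx': 328.3628419332713, 'cy': 242.92512334613122, 'rvec': array([ 2.07722633,  0.96418518, -0.47861084]), 'tvec': array([-0.33698961, -0.24824749,  1.71914244])}
top {'fx': 456.11364683618757, 'fy': 456.11364683618757, 'cx': 332.5782960277614, 'cy': 236.19420038567065, 'rvec': array([ 2.16882503, -2.05701784,  0.21635816]), 'tvec': array([-0.09302019,  0.59610489,  1.20188376])}
0.1 [0.16154854 0.65495519 0.30304104] [-4.56180651e-05  1.20630355e-01  9.92697158e-01 -8.17038944e-04] [ 0.39063912 -0.35195679 -0.30985455]
```

View pics/scene0.png

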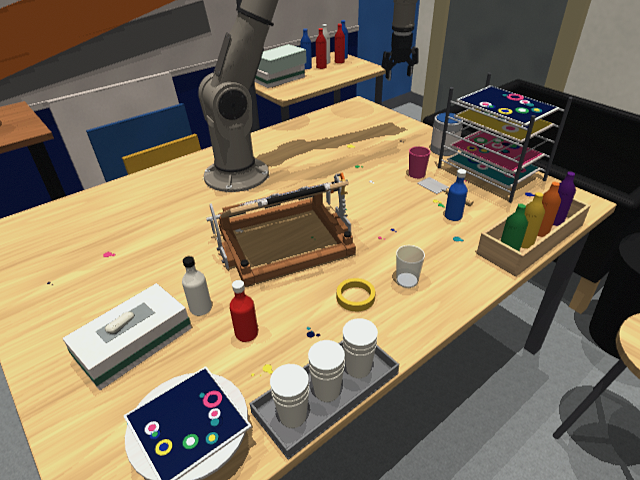

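View pics/top0.png

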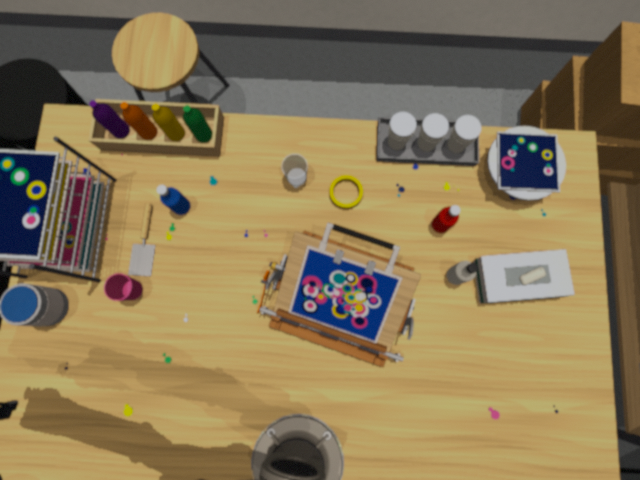

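The scene shows the easel in front of the robot. In the top view the bar runs from about (332,225) to (394,247), the panel is centred near (343,295) and the hinge rod runs from (265,312) to (400,357). Bystanders are clear of the bar: tape roll (346,192), red bottle (447,218).

```bash
cat > h.py <<'E'
import numpy as np,cv2
def cloud(d,c):
    v,u=np.mgrid[:480,:640]
    P=np.stack([(u-c['cx'])/c['fx']*d,(v-c['cy'])/c['fy']*d,d],-1)
    R=cv2.Rodrigues(c['rvec'])[0]
    W=(P-c['tvec'])@R; W[d<=0]=np.nan
    return W
E
python3 - <<'E'
import numpy as np,cv2
from h import cloud
from scipy.stats import theilslopes
np.set_printoptions(precision=4,suppress=True)
def load(n): return cv2.imread(f'pics/{n}0.png'),cloud(np.load(f'pics/{n}0.npy'),np.load(f'pics/{n}c.npy',allow_pickle=True).item())
p,W=load('top')
print('table z',np.nanmedian(W[380:420,400:500,2]))
m=np.zeros((480,640),np.uint8); cv2.fillPoly(m,[np.array([[308,262],[388,285],[373,330],[297,305]])],1)
Q=W[(m>0)&~np.isnan(W[...,2])]; c=np.median(Q,0)
for _ in range(3):
    n=np.linalg.svd(Q-Q.mean(0),full_matrices=False)[2][2]; n*=np.sign(n[2]); r=(Q-Q.mean(0))@n; c=Q.mean(0); Q=Q[abs(r)<max(.004,2*r.std())]
print('plane n',n,'c',c,'slope',np.arccos(n[2]),'yaw back',np.degrees(np.arctan2(-n[1],-n[0])),'rms',r.std())
def bar(n,box):
    p,W=load(n); x0,y0,x1,y1=box; s=np.zeros((480,640),bool); s[y0:y1,x0:x1]=1
    s&=(p.max(2)<60)&(W[...,2]>.20)&(W[...,2]<.29); Q=W[s]; c=np.median(Q,0)
    d=np.linalg.svd(Q-c,full_matrices=False)[2][0]; d*=np.sign(d[1]); t=(Q-c)@d
    print(n,'N',s.sum(),'mean',Q.mean(0),'med',c,'dir',d,'yaw',np.degrees(np.arctan2(-d[0],d[1])),'ends',c+d*np.percentile(t,2),c+d*np.percentile(t,98),'mid',c+d*(np.percentile(t,2)+np.percentile(t,98))/2)
bar('top',(325,215,405,255)); bar('scene',(240,178,335,215))
E
```

```text
table z -0.0005185282370050947
plane n [-0.5622  0.1627  0.8108] c [ 0.4305 -0.0926  0.1609] slope 0.6252497901809093 yaw back -16.136766018105284 rms 0.0017136009359736087
top N 218 mean [ 0.5638 -0.1318  0.2526] med [ 0.5641 -0.1314  0.2526] dir [ 0.2774  0.9608 -0.0004] yaw -16.1059908019796 ends [ 0.5451 -0.1974  0.2526] [ 0.5827 -0.0672  0.2526] mid [ 0.5639 -0.1323  0.2526]
scene N 326 mean [ 0.5691 -0.1375  0.2504] med [ 0.569  -0.1381  0.2513] dir [ 0.2779  0.9606 -0.0069] yaw -16.13599218345361 ends [ 0.5499 -0.2042  0.2518] [ 0.5895 -0.0673  0.2508] mid [ 0.5697 -0.1357  0.2513]
```

```bash
cat >> h.py <<'E'
from scipy.spatial.transform import Rotation
yaw=np.radians(-16.12); BK=np.array([np.cos(yaw),np.sin(yaw),0]); Z=np.array([0,0,1.])
BAR=np.array([.567,-.134,.246]); L=.292
HG=BAR-L*np.cos(.6275)*BK; HG[2]=.075
# tool z down, y along BK
Rm=np.stack([np.cross(BK,-Z),BK,-Z],1)
def quat(R):
    q=Rotation.from_matrix(R).as_quat(); return np.r_[q[3],q[:3]]
Q0=quat(Rm); Q1=quat(Rm@np.diag([-1,-1,1]))
def tcp(s): return HG+L*(np.cos(s)*BK+np.sin(s)*Z)+.054*Z
E
python3 - <<'E'
from cell import env,camera,calibration,kin
import cv2
from h import *
np.set_printoptions(precision=4,suppress=True)
for q in(Q0,Q1): print([kin.inverse_kinematics(p,q) for p in(BAR+[0,0,.184],tcp(0),tcp(1.02))])
s=env.get_state(); y=Rotation.from_quat(np.r_[s['orientation'][1:],s['orientation'][0]]).as_matrix()[:,1]
q=Q0 if kin.inverse_kinematics(BAR+[0,0,.184],Q0) is not None and y@[.24,.97,0]>0 else Q1
np.save('q.npy',q)
env.reach(BAR+[0,0,.184],q); env.grip(.04,80)
s=env.get_state(); print(s['time'],s['tcp_pos'],s['force'],s['opening'])
c=calibration('wrist'); p,d=camera('wrist'); cv2.imwrite('pics/w1.png',p); np.save('pics/w1.npy',d); np.save('pics/w1c.npy',c,allow_pickle=True); print(c)
E
```

```text
[array([-0.698 ,  0.3758,  1.1161,  1.6646, -0.3473,  1.3206,  0.1969]), array([-0.3897,  0.7667,  0.7747,  1.8132, -0.6966,  0.8577,  0.4436]), array([-0.899 ,  0.1871,  1.1596,  1.9216, -0.1878,  1.1511,  0.05  ])]
[array([ 0.9753,  0.4573, -1.1796,  1.5624,  0.4263,  1.4093,  2.6227]), array([-0.6037,  1.0922,  1.258 ,  1.8254, -1.1511,  1.1806, -2.3622]), array([ 1.0905,  0.3042, -1.1774,  1.8184,  0.2992,  1.2184,  2.6843])]
3.75 [ 0.567 -0.134  0.43 ] [-1.309   0.1682 -0.3892] 0.04000551172319891
{'fx': 371.64829954431775, 'fy': 371.64829954431775, 'cx': 319.4187889887516, 'cy': 241.61143577413043, 'rvec': array([-2.8419,  0.4016,  0.0571]), 'tvec': array([-0.5823, -0.0423,  0.5076])}
```

View pics/w1.png

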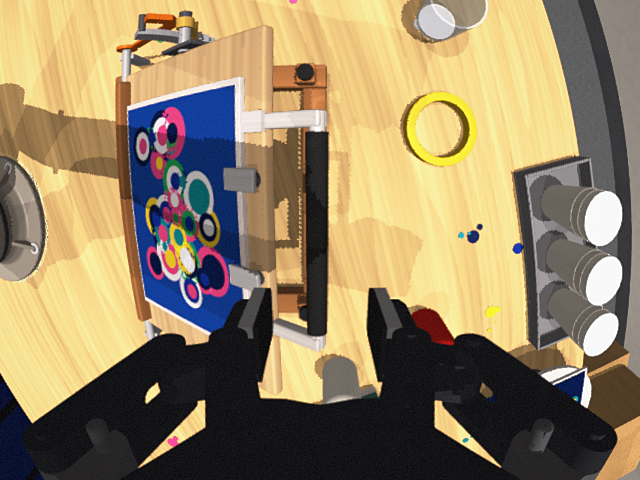

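The wrist view shows the bar between columns 307–327, rows 132–333, with the fingers straddling it at (258,330) and (378,330); the gap to the board edge (column ~272) is clear.

Run:
```python
from h import *
np.set_printoptions(precision=4,suppress=True)
p=cv2.imread('pics/w1.png');d=np.load('pics/w1.npy');c=np.load('pics/w1c.npy',allow_pickle=True).item()
v,u=np.mgrid[:480,:640]; a=(u-c['cx'])/c['fx'];b=(v-c['cy'])/c['fy'];th=np.hypot(a,b)
k=np.tan(th)/th; P=np.stack([a*k*d,b*k*d,d],-1); W=(P-c['tvec'])@cv2.Rodrigues(c['rvec'])[0]
s=np.zeros((480,640),bool); s[128:340,303:332]=1; s&=(p.max(2)<60)&(W[...,2]>.22)&(W[...,2]<.28)
Q=W[s];m=Q.mean(0);D=np.linalg.svd(Q-m,full_matrices=False)[2][0];D*=np.sign(D[1]);t=(Q-m)@D
print(s.sum(),m,D,np.degrees(np.arctan2(-D[0],D[1])),'mid',m+D*(t.min()+t.max())/2,t.max()-t.min(),'across',np.percentile((Q-m)@BK,[2,98]),'top z',np.percentile(Q[:,2],95), 'prior',BAR,(m-BAR)@BK)
```

```text
4238 [ 0.5669 -0.1291  0.2518] [0.2794 0.9602 0.0007] -16.22286228517781 mid [ 0.5653 -0.1348  0.2518] 0.1491393339938767 across [-0.0071  0.0071] top z 0.25378843012937374 prior [ 0.567 -0.134  0.246] -0.0014184736559272023
```

```bash
cat >> h.py <<'E'
def arc(env,s0,s1,ds=.02,v=.05,F0=0,off=np.zeros(3),stop=None,q=None):
    """follow the arc; prints s, pull along arc, radial force; stop(s,pull) ends it"""
    n=max(1,int(np.ceil(abs(s1-s0)/ds))); out=[]
    for s in np.linspace(s0,s1,n+1)[1:]:
        env.movel(tcp(s)+off,velocity=v)
        st=env.get_state(); f=np.array(st['force'])-F0
        t=-np.sin(s)*BK+np.cos(s)*Z; r=np.cos(s)*BK+np.sin(s)*Z
        out.append((s,-f@t,f@r)); 
        if stop and stop(s,-f@t): break
    print('t',round(st['time'],2),'open',round(st['opening'],4),' '.join('%.3f:%.1f/%.1f'%o for o in out))
    np.save('s.npy',[out[-1][0]]); return out
E
python3 - <<'E'
from cell import env
from h import *
np.set_printoptions(precision=4,suppress=True)
env.movel(tcp(.6275)+[0,0,.03]-.001*BK,velocity=.12)
print(env.movel(tcp(.6275)-.001*BK,velocity=.08,stop_force=12))
F0=np.array(env.get_state()['force']); np.save('F0.npy',F0)
env.grip(0,80)
s=env.get_state(); print(s['time'],s['tcp_pos'],F0,s['force'],s['opening'],s['gripper_force'])
E
```

```text
False
5.6667 [ 0.5656 -0.1338  0.3006] [ 0.1293 -0.3185 -0.3026] [-2.8992  0.3605  1.8228] 0.013794498848153326 77.93129682540894
```

Run:
```python
from cell import env
from h import *
np.set_printoptions(precision=4,suppress=True)
arc(env,.6275,.78,.017,.05,np.load('F0.npy'),stop=lambda s,p:abs(p)>25)
s=env.get_state(); print(s['tcp_pos'],tcp(np.load('s.npy')[0]),s['force'],s['gripper_force'])
```

```text
t 7.92 open 0.0134 0.644:3.4/-5.1 0.661:2.9/-7.4 0.678:3.8/-9.8 0.695:5.5/-9.8 0.712:2.9/-10.9 0.729:3.8/-10.4 0.746:3.6/-10.4 0.763:3.5/-10.1 0.780:4.1/-11.1
[ 0.5382 -0.1258  0.3348] [ 0.5393 -0.126   0.3344] [ -5.0761  -0.2217 -10.996 ] 78.22719097137451
```

```bash
sed -i 's/    n=max(1/    import os; R=float(np.load("r.npy")) if os.path.exists("r.npy") else 0.\n    n=max(1/; s/env.movel(tcp(s)+off,/env.movel(tcp(s)+off+R*(np.cos(s)*BK+np.sin(s)*Z),/; s/        out.append(\(.*\); $/        out.append(\1; R=float(np.clip(R+np.clip(1e-4*(f@r),-6e-4,6e-4),-.008,.008)); np.save("r.npy",R)/; s/print(.t.,/print("R",round(R,5),"t",/' h.py
python3 - <<'E'
from cell import env
from h import *
F0=np.load('F0.npy')
arc(env,.78,.94,.02,.06,F0,stop=lambda s,p:abs(p)>25)
arc(env,np.load('s.npy')[0],1.05,.01,.04,F0,stop=lambda s,p:abs(p)>20)
s=env.get_state(); print(s['tcp_pos'],tcp(np.load('s.npy')[0]),s['force'],s['gripper_force'])
E
```

```text
R -0.00245 t 9.92 open 0.0132 0.800:4.3/-11.9 0.820:3.4/-10.3 0.840:3.5/-8.5 0.860:5.7/-3.6 0.880:6.0/-0.2 0.900:7.1/-0.4 0.920:8.8/-1.1 0.940:10.6/-1.2
R -0.00042 t 12.67 open 0.0135 0.949:13.8/-1.4 0.958:9.7/-1.8 0.968:3.1/3.5 0.977:3.8/4.8 0.986:2.6/5.5 0.995:3.0/4.2 1.004:3.1/4.0 1.013:2.5/4.7 1.022:2.5/3.3 1.032:8.4/-0.6 1.041:36.6/-13.3
[ 0.48356215 -0.10975444  0.37978207] [ 0.48172315 -0.10935385  0.38094513] [ 23.30920863  -9.78111397 -30.30713457] 80.0835120677948
```

Run:
```python
from cell import env
from h import *
F0=np.load('F0.npy')
arc(env,1.041,.5,.03,.07,F0,stop=lambda s,p:abs(p)>25 and s<1)
arc(env,np.load('s.npy')[0],.10,.03,.07,F0,stop=lambda s,p:abs(p)>25)
```

```text
R -0.00129 t 17.73 open 0.0128 1.013:2.8/4.7 0.984:4.0/2.5 0.956:2.6/1.0 0.927:3.5/-0.5 0.899:3.5/-0.5 0.870:2.8/-2.1 0.842:3.3/-2.3 0.813:3.9/-4.0 0.785:3.4/-2.6 0.756:3.2/-2.0 0.728:3.7/-2.0 0.699:4.8/-0.6 0.671:4.9/-0.7 0.642:3.6/0.2 0.614:5.0/1.1 0.585:5.1/0.3 0.557:4.5/0.4 0.528:5.8/-0.9 0.500:4.6/-0.7
R -0.00235 t 21.47 open 0.0131 0.471:4.6/-0.4 0.443:4.5/-0.9 0.414:5.2/-0.9 0.386:4.5/-0.3 0.357:4.6/-0.2 0.329:4.2/0.2 0.300:5.4/-2.9 0.271:4.7/-1.3 0.243:5.2/-1.1 0.214:5.6/-0.1 0.186:5.4/-1.2 0.157:4.5/0.0 0.129:2.6/-0.9 0.100:4.5/-0.4
```

Run:
```python
from cell import env
from h import *
F0=np.load('F0.npy')
arc(env,.10,-.03,.007,.03,F0,stop=lambda s,p:p<-25)
s=env.get_state(); print(s['tcp_pos'],tcp(np.load('s.npy')[0]),s['force'])
```

```text
R -0.00342 t 25.47 open 0.0135 0.093:4.7/-0.4 0.086:2.0/-0.6 0.079:-0.1/-1.4 0.073:0.4/-0.6 0.066:4.6/1.1 0.059:5.5/0.6 0.052:5.1/0.5 0.045:7.9/1.0 0.038:8.6/1.7 0.032:9.1/1.6 0.025:8.2/1.3 0.018:9.0/0.4 0.011:9.1/0.7 0.004:-4.2/-4.7 -0.003:-18.5/-8.7 -0.009:-32.5/-12.6
[ 0.61809805 -0.14906914  0.13008591] [ 0.62042693 -0.1494411   0.12623373] [-12.15273727   1.56037347  32.29643985]
```

Run:
```python
from cell import env
from h import *
F0=np.load('F0.npy')
env.dwell(.3)
arc(env,-.009,.32,.006,.03,F0,stop=lambda s,p:p>25)
```

```text
R -0.00195 t 39.52 open 0.0136 -0.003:-17.1/-5.9 0.003:-1.4/2.3 0.009:5.5/3.3 0.015:5.8/4.4 0.021:6.2/2.6 0.027:6.5/1.8 0.033:6.3/2.1 0.039:6.1/1.8 0.045:7.2/1.3 0.051:6.7/1.3 0.057:6.4/0.5 0.063:6.8/-0.0 0.069:6.6/-0.0 0.075:7.1/0.8 0.081:7.2/0.3 0.087:6.6/-0.2 0.093:6.8/0.9 0.099:7.3/0.6 0.105:5.9/-0.2 0.111:8.0/0.9 0.117:7.2/-0.1 0.123:6.8/1.1 0.129:5.1/-0.1 0.135:3.0/-2.1 0.141:3.8/-2.7 0.147:0.1/-1.5 0.153:-4.0/-1.7 0.158:-2.8/-1.9 0.164:0.3/0.1 0.170:4.0/0.4 0.176:5.3/1.0 0.182:7.2/1.5 0.188:8.4/1.0 0.194:7.2/0.6 0.200:7.0/0.6 0.206:6.8/0.4 0.212:6.9/1.0 0.218:6.1/-0.0 0.224:7.6/-0.1 0.230:6.6/0.3 0.236:6.5/0.8 0.242:4.9/0.1 0.248:3.8/-0.7 0.254:2.7/0.9 0.260:2.3/-0.8 0.266:-2.4/-1.4 0.272:-4.0/-1.5 0.278:-1.6/-1.5 0.284:2.6/0.3 0.290:6.1/0.5 0.296:7.4/1.4 0.302:6.8/-0.1 0.308:6.2/0.9 0.314:6.6/0.1 0.320:5.6/-0.4
```

Run:
```python
from cell import env
from h import *
F0=np.load('F0.npy'); neg=[0]
def stop(s,p):
    neg[0]|=p<-1.5
    return p>20 or (neg[0] and p>-.5 and s>.385)
arc(env,.32,.41,.006,.03,F0,stop=stop)
neg=[0]
arc(env,np.load('s.npy')[0],.375,.004,.03,F0,stop=lambda s,p:p<-1)
env.dwell(.5); s=env.get_state(); print(s['time'],s['tcp_pos'],s['force'],s['opening'],s['gripper_force'])
from cell import camera
for n in("scene","wrist"):
    p,d=camera(n); cv2.imwrite(f'pics/{n}9.png',p)
```

```text
R -0.00191 t 42.77 open 0.0135 0.326:7.1/0.9 0.332:6.5/-0.0 0.338:7.8/0.4 0.344:7.3/0.4 0.350:4.6/0.0 0.356:4.0/0.4 0.362:3.8/-0.8 0.368:3.3/0.2 0.374:4.1/-0.8 0.380:-0.2/-0.3 0.386:-5.1/-0.5 0.392:-1.8/0.9 0.398:1.7/-0.4
R -0.00191 t 43.27 open 0.0136 0.394:-0.9/0.8 0.390:-5.6/-0.8
43.7667 [ 0.59766621 -0.14298836  0.23996216] [-3.31534832 -3.93764057  4.22918596] 0.013534182075029095 84.22298312187195
```

View pics/scene9.png

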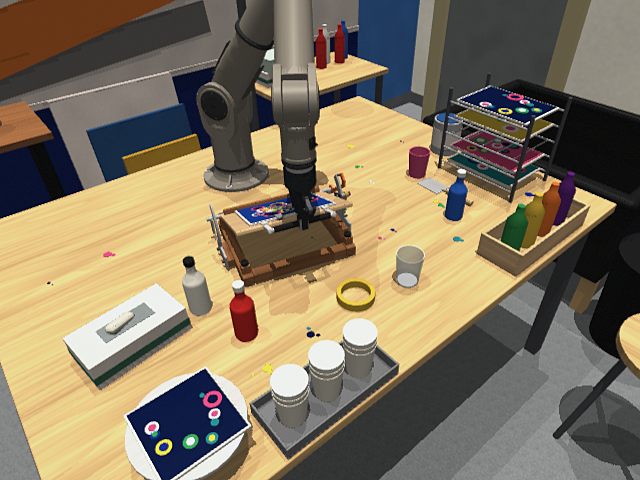

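The scene shows the board low, its bar held in the gripper near (305,225), and every bystander where it was. The pawl holds at the third click (–5 N against the stop, bar height 0.186 m, which gives a slope of about 0.38 rad).

```bash
python3 -c "
from cell import job
print(job.job_done())"
```

```text
the job is handed in; nothing more can be done
None
```

The job is handed in at about 44 s: I raised the board to its stop, lowered it under control until it lay flat on its rests, then raised it three clicks counted by the pull on the bar. The gripper still holds the lift bar, with the board resting against the pawl at about 0.38 rad.

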